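# Feel for the slot and unlock the steel case

### The job

The grey steel case on the bench is locked and its key stands in the wooden block beside it. Take the key, put it into the round keyhole in the case's lid and, pressing only lightly, turn it gently back and forth until you feel it drop into the hidden slot; then turn it clockwise up to its stop so that the bolt on the case's front is fully drawn back, and leave the key standing fully home in the lock. Never force the lock.

Things in the scene. Friction and masses are not known exactly. Their poses are not given: they have to be found in the camera images.
- key: Loose plain steel key, 78 mm tall, 90 g, upright in the wooden block, blade down. Origin: middle of the blade's lower end, z up the shank. Blade 24 mm wide (x), 6 mm thick (y), 14 mm tall; shank 12 mm in diameter; flat bow on top, 40 mm wide (x), 10 mm thick (y), 44 to 78 mm above the origin: grasp it across its thickness.
- key_tip (a point): Middle of the blade's lower end (same point as the key's origin, same axes).
- key_block: Fixed wooden block 64 x 64 x 34 mm tall, origin at the middle of its underside. The key's blade stands 13 mm deep in a 27 x 9 mm slot in its top (long side along the block's x), so the key lifts straight out.
- lock_case: Fixed grey steel case, 160 (x) x 220 (y) mm, lid 80 mm above the bench; origin: middle of its underside. Its front with the bolt faces along its -x. A handle along y, 17 mm high, stands on the lid 80 mm behind the keyhole (+x). The lock is a round steel disc on the lid, 64 mm in diameter, 10 mm high.
- keyhole (a point): Centre of the keyhole's mouth, on top of the lock disc, 90 mm above the bench, 35 mm before the case's middle; axes as the case's. Round, 30 mm in diameter, covered by a soft black dust seal that the key passes without resistance. The slot below is out of sight; its long side lies within 0.45 rad either way of the case's y axis, at an angle that differs each time.
- plug_face (a point): Point 15 mm below the mouth, out of sight: top of a sprung plug with a slot 27.5 x 8.5 mm, 12 mm deep. While the blade lies across the slot, the plug gives way by up to 5 mm (3 N rising to 7 N) and is then solid. When the blade lines up (to about 0.07 rad) the plug springs up round it and the pressure vanishes. More than 40 N in all between key and case is forcing.
- slot_floor (a point): Point 27 mm below the mouth: where the key's lower end stands when fully home in the slot. Only then does the key turn the lock: clockwise seen from above, against about 0.07 N m of friction, through 1.0 rad from where the slot was found to a hard stop (about 0.4 N m there is forcing it). The lock stays where it is left.
- case_bolt (a joint): Steel bolt across two guides on the case's front, driven by the lock: 0 m = locked, 0.018 m = fully drawn back (it moves along the case's -y, in proportion to the key's turn of 1.0 rad).

How it is judged:
By the outcome, as a careful person would: the job done as asked, in the order asked, and still so for the second after the job is handed in, with the robot touching nothing.
It also fails if it takes over 72 s, if anything falls off the work surface, if the arm or the gripper's body presses on something with over 40 N, if the wrist force passes 120 N, or if a joint passes its speed limit or range.

### The arm

A 6-joint arm with a two-finger parallel gripper is mounted at the origin on a cart in front of the work surface, level with it; the furniture and walls round the work are solid. World frame = base frame: x ahead of the robot, y to its left, z up, the work surface at z = 0. Lengths are in m, angles in rad, forces in N, time in s.
With the tool pointing down it reaches from about 0.425 to 0.95 m from the base axis. Payload 3.5 kg.
Tool frame: the origin (TCP) lies at the very end of the fingers, on their centre line; the grasp point (between the pads) lies ctrl.tcp_to_grasp behind it (ctrl.tcp_to_grasp is the distance from the TCP to the grasp point, in m); z points along the fingers, y is the line along which they close (so a half turn about z gives the same grasp; the last joint's range is limited). The gripper opens to 85 mm and grips with 20 to 120 N. Pads are 22 mm wide; open, the fingers measure 114 mm over their backs; the gripper's body (76 mm by 85 mm) begins 54 mm behind the grasp point. The pads swing forward as they close: fully open they stand 13 mm farther back than shut.
Start: joints at [0.981, 0.286, 1.577, -0, 1.279, -0.15], TCP at [0.287, 0.611, 0.231] pointing down, gripper open.
Joint ranges: [-2.77, 2.77], [-0.9, 2.22], [0.21, 2.48], [-1.53, 4.67], [0.24, 2.81], [-2.84, 2.84]. Speed limits (rad/s): [2.79, 2.79, 3.14, 3.14, 3.14, 3.14].

### API

Orientations are given as a unit quaternion [x, y, z, w].
In Python, from plant import ctrl gives the robot as it stands.
- The arm moves only by the shell command python3 -m inch 'ROWS' [FORCE]. ROWS is JSON, a list of rows, each an object with "slide": the shift along the tool's x, y, z in cm, a list of three; "turn": the turn about the tool's z in rad; "grip": the finger opening in cm, from 0 to 8.54. A call has 1 to 20 rows; each row is the pose to reach, as a shift and turn from the pose commanded when the call began, along the tool's axes at that moment; what a row does not reach only later rows make up. A row lasts 1/10 s, in which the tool goes at most 50 mm and 8.59 degrees, less where a joint would pass 70% of its speed; a pose out of reach is approached as far as the arm can. A call with a gripper value outside its range is refused whole. The fingers move at their own pace and stop on an object; FORCE is the grip in N (left out, the last holds). Time passes only in rows, so rows that repeat a pose let the fingers close. It gives the time, the measured TCP pose, the force, the opening and the grip force at its end, in the units of the state.
- ctrl.get_state(): the state, without advancing time (a new reading comes with each control period).
- ctrl.read_camera(name): name is "side" or "top" or "wrist"; returns (picture, depth): 420x560x3 uint8, red, green, blue; 420x560 float32, m along the optical axis (not along the pixel's ray), 0 where there is no reading.
- ctrl.camera_info(name): a dict with "K" (3x3 intrinsics, pixels), "D" ([k1, k2, p1, p2, k3] as OpenCV has them; the pictures are not rectified), "camera_from_world" (4x4, takes a point from world to camera coordinates); the wrist camera has in their place "T_tool_cam" (4x4, takes a point from camera to tool coordinates, whose origin is the TCP and whose axes are the flange's). Camera axes: x right, y down, z forward; pixel columns grow to the right and rows downward; lengths in m; the calibration is good to about 2 mm. A picture is of the moment at which its call begins: read the wrist's pose just before it. camera_info takes no time and is no camera call.
- ctrl.sign_off(): hands the job in; it is judged then, once.
The state is a dict: "time": time; "qpos": joint angles; "dq": joint speeds; "joint_efforts": joint torques, N m; "eef_pos": TCP position; "tcp_rot": TCP orientation; "contact_force": force on the tool from outside, world axes, zero at the start; "wrist_torque": the same for the moment, N m; "opening": opening from 0.0 (shut) to 1.0 (fully open); "finger_force": force on a finger pad.
Only numpy, scipy, OpenCV 4.12 (cv2) and the standard library are available. Lean on these libraries where they do the work, as an engineer would, in place of code of your own. Each camera call takes 0.05 s, during which the arm holds its last target. There are 200 camera calls.

## Working session

There is one attempt and no reset: what is moved stays moved. The work goes in short steps, Python scripts to look and compute and a shell command to move; the robot and the scene stay as the last step left them, time stands still between calls to the robot, and variables do not carry over. Pictures are saved under pics/ and viewed, at most 10 in all, crops included, and the job is handed in when it is done.

```bash
mkdir -p pics; ls
python3 - <<'E'
from plant import ctrl
import cv2,numpy as np
np.set_printoptions(precision=4,suppress=True)
print(ctrl.get_state(),ctrl.tcp_to_grasp)
ims=[]
for n in("top","wrist"):
    p,d=ctrl.read_camera(n); cv2.imwrite(f"pics/{n}0.png",p[:,:,::-1]); np.save(f"pics/{n}0.npy",d)
    print(n,ctrl.camera_info(n))
E
```

```text
pics
{'time': 0.0, 'qpos': array([ 0.981 ,  0.2872,  1.5782,  0.    ,  1.2786, -0.15  ]), 'dq': array([-0.0015,  0.001 , -0.0013, -0.0005, -0.0006,  0.0006]), 'joint_efforts': array([  0.0003, -40.6001, -29.2621,  -0.0002,   0.0058,   0.    ]), 'eef_pos': array([0.287 , 0.6102, 0.2299]), 'tcp_rot': array([ 0.2181,  0.9759, -0.0011, -0.0004]), 'contact_force': array([-0.7091, -0.0111,  0.5164]), 'wrist_torque': array([-0.0142, -0.0128,  0.032 ]), 'finger_force': 0.0, 'opening': 0.9980666479217968} 0.0187
top {'K': array([[465.7734,   0.    , 282.7819],
       [  0.    , 465.7734, 210.9498],
       [  0.    ,   0.    ,   1.    ]]), 'D': array([-0.1487,  0.    ,  0.    ,  0.    ,  0.    ]), 'camera_from_world': array([[-0.0072, -0.9995,  0.0294,  0.0951],
       [-0.9964,  0.0047, -0.0849,  0.5094],
       [ 0.0847, -0.0299, -0.996 ,  0.919 ],
       [ 0.    ,  0.    ,  0.    ,  1.    ]])}
wrist {'K': array([[290.2091,   0.    , 277.009 ],
       [  0.    , 290.2091, 211.4804],
       [  0.    ,   0.    ,   1.    ]]), 'D': array([-0.005,  0.   ,  0.   ,  0.   ,  0.   ]), 'T_tool_cam': array([[-0.0005, -0.9597, -0.2809,  0.0724],
       [ 1.    , -0.0006,  0.0003,  0.0004],
       [-0.0005, -0.2809,  0.9597, -0.1432],
       [ 0.    ,  0.    ,  0.    ,  1.    ]])}
```

View pics/top0.png

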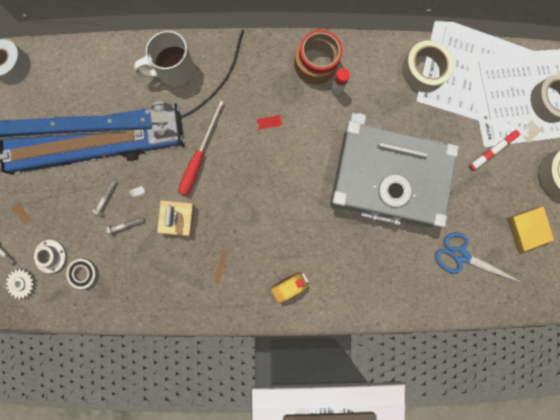

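The top view shows the block with the key at about (175,218), and the case with its white lock disc and black keyhole at (396,190). Next I'll measure both.

```bash
cat > h.py <<'E'
import cv2,numpy as np
from plant import ctrl
from scipy.spatial.transform import Rotation as R
np.set_printoptions(precision=4,suppress=True)
def cfw(name,st=None):
    i=ctrl.camera_info(name)
    if name!="wrist": return i,np.array(i["camera_from_world"])
    T=np.eye(4);T[:3,:3]=R.from_quat(st["tcp_rot"]).as_matrix();T[:3,3]=st["eef_pos"]
    return i,np.linalg.inv(T@i["T_tool_cam"])
def ray(uv,z,name="top",st=None):
    i,M=cfw(name,st)
    uv=np.array(uv,float).reshape(-1,1,2)
    n=cv2.undistortPoints(uv,i["K"],i["D"])[:,0]
    d=np.c_[n,np.ones(len(n))]@M[:3,:3]; o=-M[:3,:3].T@M[:3,3]
    return o+d*((z-o[2])/d[:,2])[:,None]
def yaw(st):
    m=R.from_quat(st["tcp_rot"]).as_matrix(); return np.arctan2(m[1,1],m[0,1])
def totool(dw,st): return R.from_quat(st["tcp_rot"]).as_matrix().T@np.array(dw)
E
python3 - <<'E'
from h import *
p=cv2.imread("pics/top0.png")
a=cv2.resize(p[190:245,145:205],None,fx=6.5,fy=6.5,interpolation=cv2.INTER_CUBIC)
b=cv2.resize(p[105:235,325:465],None,fx=2.75,fy=2.75,interpolation=cv2.INTER_CUBIC)
h=max(a.shape[0],b.shape[0]); pad=lambda x:cv2.copyMakeBorder(x,0,h-x.shape[0],0,0,0)
cv2.imwrite("pics/crop0.png",np.hstack([pad(a),pad(b)]))
d=np.load("pics/top0.npy")
# block
hsv=cv2.cvtColor(p,cv2.COLOR_BGR2HSV)
m=np.zeros(p.shape[:2],np.uint8); s=(slice(190,245),slice(145,205))
m[s]=cv2.inRange(hsv,(10,60,120),(32,255,255))[s]
c=max(cv2.findContours(m,0,2)[0],key=cv2.contourArea); r=cv2.minAreaRect(c); bp=cv2.boxPoints(r)
w=ray(bp,.034);print("block",r,w,w.mean(0),np.linalg.norm(np.diff(w,axis=0),axis=1))
m[:]=0; s=(slice(175,207),slice(378,414)); m[s]=cv2.inRange(p,(0,0,0),(60,60,60))[s]
c=max(cv2.findContours(m,0,2)[0],key=cv2.contourArea); e=cv2.minEnclosingCircle(c); M=cv2.moments(c);uv=(M['m10']/M['m00'],M['m01']/M['m00'])
print("hole",e,uv,ray(uv,.09), ray([[e[0][0]-e[1],e[0][1]],[e[0][0]+e[1],e[0][1]]],.09))
print(d[210:226:2,162:182:2])
E
```

```text
block ((174.94483947753906, 217.66209411621094), (35.709556579589844, 34.713008880615234), 4.763641834259033) [[0.4651 0.3452 0.034 ]
 [0.5342 0.3404 0.034 ]
 [0.5278 0.2687 0.034 ]
 [0.459  0.2739 0.034 ]] [0.4965 0.307  0.034 ] [0.0692 0.072  0.069 ]Traceback (most recent call last):
  File "<stdin>", line 15, in <module>
ZeroDivisionError: float division by zero
```

View pics/crop0.png

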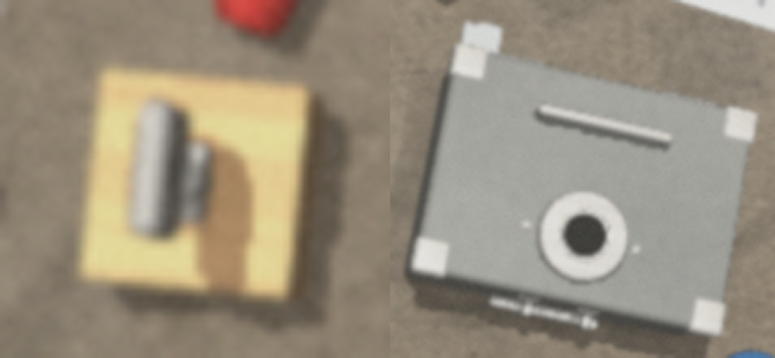

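The crops show the bow centred at about (169.3,215.8) in the full picture, long side nearly along world x. The keyhole is at about (395.9,190.5), and the handle runs from (379.5,145) to (426.8,155).

Run:
```python
from h import *
st=ctrl.get_state()
k=ray((169.3,215.8),.099)[0]; ends=ray([(169.7,206),(167.2,226)],.099)
h=ray((395.9,190.5),.09)[0]; hd=ray([(379.5,145),(426.8,155.2)],.097); c=ray([(354.5,127.5),(453,150.5),(339.5,198.5),(441.5,220)],.08)
y=hd[0]-hd[1]; print("key",k,ends,"hole",h,"handle",hd,np.arctan2(y[1],y[0])-np.pi/2, "corners",c)
for a,b in((0,1),(2,3)): y=c[a]-c[b]; print(np.arctan2(y[1],y[0])-np.pi/2)
t=np.array([k[0],k[1],.19]); print("slide cm",100*totool(t-st["eef_pos"],st),"turn",yaw(st)-1.50)
```

```text
key [0.4953 0.3043 0.099 ] [[0.5135 0.3038 0.099 ]
 [0.4764 0.308  0.099 ]] hole [ 0.5421 -0.1217  0.09  ] handle [[ 0.6286 -0.0908  0.097 ]
 [ 0.6096 -0.1832  0.097 ]] -0.20277071763754217 corners [[ 0.6669 -0.0468  0.08  ]
 [ 0.6232 -0.2438  0.08  ]
 [ 0.5282 -0.0144  0.08  ]
 [ 0.4858 -0.2139  0.08  ]]
-0.2181186450349757
-0.20904655356735713
slide cm [-31.869  -18.8147   4.0377] turn -0.3689758650595827
```

```bash
R='{"slide":[-31.9,-18.8,4.0],"turn":-0.37,"grip":8.5}'; python3 -m inch '[{"slide":[-31.9,-18.8,4.0],"turn":-0.37,"grip":8.5},{"slide":[-31.9,-18.8,4.0],"turn":-0.37,"grip":8.5},{"slide":[-31.9,-18.8,4.0],"turn":-0.37,"grip":8.5},{"slide":[-31.9,-18.8,4.0],"turn":-0.37,"grip":8.5},{"slide":[-31.9,-18.8,4.0],"turn":-0.37,"grip":8.5},{"slide":[-31.9,-18.8,4.0],"turn":-0.37,"grip":8.5},{"slide":[-31.9,-18.8,4.0],"turn":-0.37,"grip":8.5},{"slide":[-31.9,-18.8,4.0],"turn":-0.37,"grip":8.5},{"slide":[-31.9,-18.8,4.0],"turn":-0.37,"grip":8.5},{"slide":[-31.9,-18.8,4.0],"turn":-0.37,"grip":8.5},{"slide":[-31.9,-18.8,4.0],"turn":-0.37,"grip":8.5},{"slide":[-31.9,-18.8,4.0],"turn":-0.37,"grip":8.5}]'
python3 - <<'E'
from h import *
st=ctrl.get_state(); p,d=ctrl.read_camera("wrist"); cv2.imwrite("pics/w1.png",p[:,:,::-1]); np.save("pics/w1.npy",d)
import pickle; pickle.dump(st,open("pics/w1.pkl","wb")); print(st["time"],st["eef_pos"],yaw(st))
E
```

```text
time: 1.3
eef_pos: [0.4952, 0.306, 0.1914]
tcp_rot: [0.034, 0.999, 0.0, 0.0]
contact_force: [0.6, -1.0, -0.9]
opening: 0.993
finger_force: 0.0
1.3 [0.4952 0.306  0.1914] 1.5029656583422273
```

View pics/w1.png

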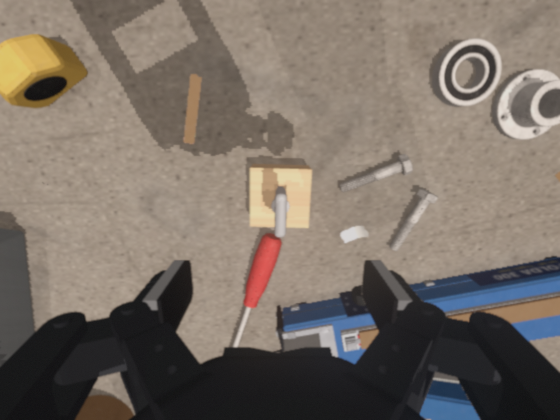

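The wrist view shows the block at (250–311, 168–228), square to the tool. The bow is at about (281,212), nearly along the image column.

Run:
```python
from h import *
import pickle
st=pickle.load(open("pics/w1.pkl","rb"));p=cv2.imread("pics/w1.png");d=np.load("pics/w1.npy")
i,M=cfw("wrist",st);C=np.linalg.inv(M)
v,u=np.mgrid[160:245,235:325]; uv=np.c_[u.ravel(),v.ravel()].astype(float)
n=cv2.undistortPoints(uv.reshape(-1,1,2),i["K"],i["D"])[:,0]; z=d[v.ravel(),u.ravel()][:,None]
w=(np.c_[n,np.ones(len(n))]*z)@C[:3,:3].T+C[:3,3]
for lo,hi in((.092,.108),(.03,.04)):
    s=w[(w[:,2]>lo)&(w[:,2]<hi)]; r=cv2.minAreaRect((s[:,:2]*1000).astype(np.float32)); print(len(s),s.mean(0),r)
print(w[:,2].max())
for zz,sat in((.034,1),):
    m=cv2.inRange(cv2.cvtColor(p,cv2.COLOR_BGR2HSV),(10,60,120),(32,255,255));m[:160]=0;m[232:]=0;m[:,:240]=0;m[:,320:]=0
    c=max(cv2.findContours(m,0,2)[0],key=cv2.contourArea); b=cv2.boxPoints(cv2.minAreaRect(c)); q=ray(b,zz,"wrist",st); print(q,q.mean(0))
```

```text
502 [0.4949 0.31   0.0984] ((495.9604797363281, 310.0155944824219), (10.069847106933594, 38.80760955810547), 84.64083862304688)
3053 [0.4935 0.3099 0.0345] ((496.7022705078125, 310.0629577636719), (64.0882568359375, 64.7395248413086), 84.61405181884766)
0.3346381544186577
[[0.5262 0.2716 0.034 ]
 [0.4565 0.2798 0.034 ]
 [0.4624 0.3456 0.034 ]
 [0.5326 0.3417 0.034 ]] [0.4944 0.3097 0.034 ]
```

```bash
python3 -m inch '[{"slide":[0,0.4,2],"turn":0.025,"grip":8.5},{"slide":[0,0.4,5],"turn":0.025,"grip":8.5},{"slide":[0,0.4,8],"turn":0.025,"grip":8.5},{"slide":[0,0.4,11],"turn":0.025,"grip":8.5},{"slide":[0,0.4,12.4],"turn":0.025,"grip":8.5},{"slide":[0,0.4,12.4],"turn":0.025,"grip":8.5},{"slide":[0,0.4,12.4],"turn":0.025,"grip":4},{"slide":[0,0.4,12.4],"turn":0.025,"grip":2},{"slide":[0,0.4,12.4],"turn":0.025,"grip":0.5},{"slide":[0,0.4,12.4],"turn":0.025,"grip":0.5},{"slide":[0,0.4,12.4],"turn":0.025,"grip":0.5},{"slide":[0,0.4,12.4],"turn":0.025,"grip":0.5},{"slide":[0,0.4,12.4],"turn":0.025,"grip":0.5},{"slide":[0,0.4,12.4],"turn":0.025,"grip":0.5}]' 80
```

```text
time: 2.75
eef_pos: [0.4968, 0.309, 0.0682]
tcp_rot: [0.047, 0.999, 0.0, 0.001]
contact_force: [-0.2, -0.5, 5.1]
opening: 0.106
finger_force: 78.6
```

```bash
python3 -m inch '[{"slide":[0,0,1],"turn":0,"grip":0.5},{"slide":[0,0,-2],"turn":0,"grip":0.5},{"slide":[0,0,-5],"turn":0,"grip":0.5},{"slide":[0,0,-9],"turn":0,"grip":0.5},{"slide":[0,0,-13],"turn":0,"grip":0.5},{"slide":[0,0,-13],"turn":0,"grip":0.5}]' --help 2>&1 | head -3; echo
```

```text
invalid input: not JSON, or not a number
```

That call was refused and nothing moved. Its first row was also wrong (a downward shift), so here is the corrected lift.

```bash
python3 -m inch '[{"slide":[0,0,-0.5],"turn":0,"grip":0.5},{"slide":[0,0,-2],"turn":0,"grip":0.5},{"slide":[0,0,-5],"turn":0,"grip":0.5},{"slide":[0,0,-9],"turn":0,"grip":0.5},{"slide":[0,0,-13],"turn":0,"grip":0.5},{"slide":[0,0,-13],"turn":0,"grip":0.5}]' 80
python3 -m inch '[{"slide":[-8.5,-42.5,0],"turn":1.69,"grip":0.5},{"slide":[-8.5,-42.5,0],"turn":1.69,"grip":0.5},{"slide":[-8.5,-42.5,0],"turn":1.69,"grip":0.5},{"slide":[-8.5,-42.5,0],"turn":1.69,"grip":0.5},{"slide":[-8.5,-42.5,0],"turn":1.69,"grip":0.5},{"slide":[-8.5,-42.5,0],"turn":1.69,"grip":0.5},{"slide":[-8.5,-42.5,0],"turn":1.69,"grip":0.5},{"slide":[-8.5,-42.5,0],"turn":1.69,"grip":0.5},{"slide":[-8.5,-42.5,0],"turn":1.69,"grip":0.5},{"slide":[-8.5,-42.5,0],"turn":1.69,"grip":0.5},{"slide":[-8.5,-42.5,0],"turn":1.69,"grip":0.5},{"slide":[-8.5,-42.5,0],"turn":1.69,"grip":0.5},{"slide":[-8.5,-42.5,0],"turn":1.69,"grip":0.5},{"slide":[-8.5,-42.5,0],"turn":1.69,"grip":0.5},{"slide":[-8.5,-42.5,0],"turn":1.69,"grip":0.5},{"slide":[-8.5,-42.5,0],"turn":1.69,"grip":0.5}]'
python3 - <<'E'
from h import *
st=ctrl.get_state(); p,d=ctrl.read_camera("wrist"); cv2.imwrite("pics/w2.png",p[:,:,::-1]); np.save("pics/w2.npy",d)
q,d2=ctrl.read_camera("side"); cv2.imwrite("pics/s2.png",q[:,:,::-1])
import pickle; pickle.dump(st,open("pics/w2.pkl","wb")); print(st["time"],st["eef_pos"],yaw(st),st["qpos"],st["contact_force"],st["wrist_torque"])
i=ctrl.camera_info("side");print(i)
cv2.imwrite("pics/ws2.png",np.hstack([cv2.resize(x,(400,300)) for x in(p[:,:,::-1],q[:,:,::-1])]))
E
```

```text
time: 3.35
eef_pos: [0.4996, 0.3105, 0.2058]
tcp_rot: [0.047, 0.999, 0.003, 0.006]
contact_force: [0.1, -0.0, 0.2]
opening: 0.105
finger_force: 78.2
time: 4.95
eef_pos: [0.5405, -0.1221, 0.1973]
tcp_rot: [0.778, 0.628, -0.0, -0.0]
contact_force: [0.4, 0.2, -1.3]
opening: 0.103
finger_force: 78.4
4.95 [ 0.5405 -0.1221  0.1973] -0.21334020618082744 [-0.4053  0.0519  1.9077  0.      1.1821 -0.192 ] [ 0.3948  0.1577 -1.3341] [0.0122 0.0139 0.0336]
{'K': array([[487.6323,   0.    , 276.0529],
       [  0.    , 487.6323, 209.3399],
       [  0.    ,   0.    ,   1.    ]]), 'D': array([-0.048,  0.   ,  0.   ,  0.   ,  0.   ]), 'camera_from_world': array([[ 0.9991, -0.0402, -0.0102, -0.491 ],
       [-0.0252, -0.3932, -0.9191,  0.1393],
       [ 0.0329,  0.9186, -0.3939,  0.7781],
       [ 0.    ,  0.    ,  0.    ,  1.    ]])}
```

View pics/ws2.png

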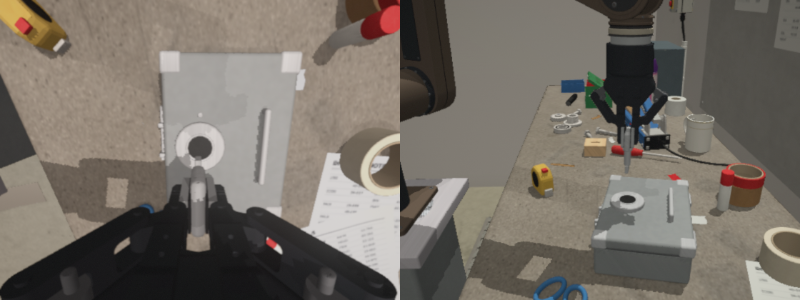

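The wrist view shows the keyhole at about (281,207) in the full picture, with the key held upright just short of it. The side view shows the blade's end at about (319,235).

Run:
```python
from h import *
import pickle
st=pickle.load(open("pics/w2.pkl","rb"));p=cv2.imread("pics/w2.png");d=np.load("pics/w2.npy")
i,M=cfw("wrist",st);C=np.linalg.inv(M)
print(R.from_quat(st["tcp_rot"]).as_matrix())
g=cv2.cvtColor(p,cv2.COLOR_BGR2GRAY)
m=(g<70).astype(np.uint8);k=np.zeros_like(m);k[180:235,250:312]=1;m*=k
c=max(cv2.findContours(m,0,1)[0],key=cv2.contourArea)[:,0]; w=ray(c,.09,"wrist",st)
def fit(w):
    A=np.c_[2*w[:,:2],np.ones(len(w))]; s=np.linalg.lstsq(A,(w[:,:2]**2).sum(1),rcond=None)[0]; return s[:2],np.sqrt(s[2]+s[:2]@s[:2])
print(c.min(0),c.max(0)); s=w[c[:,1]<np.median(c[:,1])+3]; print("hole",fit(w),fit(s))
# 3d
v,u=np.mgrid[150:345,230:330]; uv=np.c_[u.ravel(),v.ravel()].astype(float)
n=cv2.undistortPoints(uv.reshape(-1,1,2),i["K"],i["D"])[:,0]; z=d[v.ravel(),u.ravel()][:,None]
w=(np.c_[n,np.ones(len(n))]*z)@C[:3,:3].T+C[:3,3]
s=(w[:,2]>.13)&(w[:,2]<.25); T=(w-st["eef_pos"])@R.from_quat(st["tcp_rot"]).as_matrix()
for zz in np.arange(-.02,.06,.006):
    q=s&(abs(T[:,2]-zz)<.003); 
    if q.sum()>3: print(round(zz,3),q.sum(),"x",T[q,0].min(),T[q,0].max(),"y",T[q,1].min(),T[q,1].max())
h=w[(w[:,2]>.085)&(w[:,2]<.095)];print("disc",len(h),h.mean(0),h.min(0),h.max(0))
q=cv2.imread("pics/s2.png"); cv2.imwrite("pics/s2c.png",cv2.resize(q[170:260,270:370],None,fx=6,fy=6,interpolation=2))
e=st["eef_pos"]; i,M=cfw("side")
for dz in(0,.046): print(cv2.projectPoints((e-[0,0,dz]).reshape(1,3),cv2.Rodrigues(M[:3,:3])[0],M[:3,3],i["K"],i["D"])[0].ravel())
```

```text
[[ 0.2117  0.9773 -0.0002]
 [ 0.9773 -0.2117  0.0001]
 [ 0.0001 -0.0002 -1.    ]]
[267 214] [272 215]
hole (array([ 0.5323, -0.124 ]), np.float64(0.0014593445241233539)) (array([ 0.5323, -0.124 ]), np.float64(0.0014593445241233539))
-0.02 406 x 0.006801594168533919 0.020402051770695595 y -0.018477841960101587 0.016930798394505692
-0.014 351 x 0.007018441277586341 0.020415924620185884 y -0.01860955396258967 0.017398722108512597
-0.008 269 x 0.007089782918564096 0.020136710703661374 y -0.017826645321729385 0.016435446752868232
-0.002 56 x 0.011196680016872084 0.020215009416318132 y -0.010095879049112093 0.009554040261273171
0.034 89 x 0.006512198106569778 0.012370257329614533 y -0.0034199781680744413 0.0024318386918069147
0.04 26 x 0.010865441056130546 0.012443093074993241 y -0.003495107071692214 0.001856109395831109
0.046 9 x 0.010876989341524411 0.012315439587351434 y -0.0035333826246529915 0.0018974110112802273
disc 3501 [ 0.5438 -0.1164  0.0896] [ 0.5115 -0.1504  0.0851] [ 0.5746 -0.0876  0.0921]
[317.8412 203.225 ]
[316.9908 236.4157]
```

View pics/s2c.png

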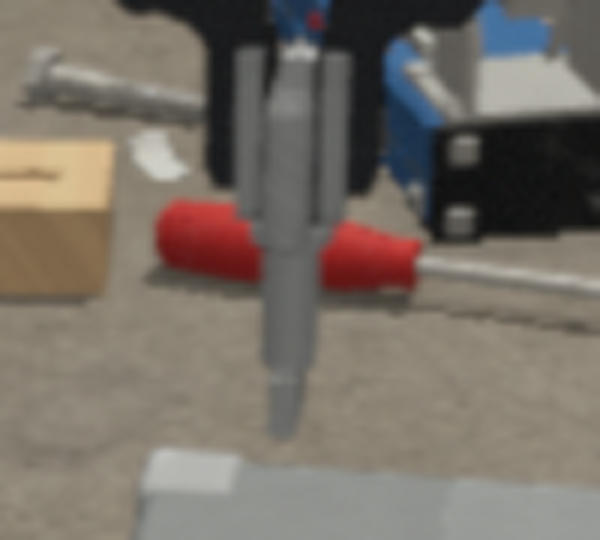

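The side crop shows the key straight and upright in the fingers, blade end at about (317,242). My dark threshold missed the hole, so I'll refit it.

Run:
```python
from h import *
import pickle
st=pickle.load(open("pics/w2.pkl","rb"));p=cv2.imread("pics/w2.png")
g=cv2.cvtColor(p,cv2.COLOR_BGR2GRAY)
print(g[180:240:6,255:312:4]); print(g[207,240:325:3])
def fit(w):
    A=np.c_[2*w[:,:2],np.ones(len(w))]; s=np.linalg.lstsq(A,(w[:,:2]**2).sum(1),rcond=None)[0]; return s[:2],np.sqrt(s[2]+s[:2]@s[:2])
for t in(90,110,130,150):
    m=np.zeros_like(g);m[180:222,250:312]=(g<t)[180:222,250:312]
    cs=[c for c in cv2.findContours(m,0,1)[0]]; c=max(cs,key=cv2.contourArea)[:,0]
    e=c[c[:,1]<213]; print(t,c.min(0),c.max(0),fit(ray(e,.09,"wrist",st)))
cv2.imwrite("pics/w2c.png",cv2.resize(p[165:265,225:335],None,fx=5,fy=5,interpolation=2))
```

```text
[[152 185 195 192 194 195 196 199 196 194 201 205 164 167 170]
 [209 206 198 192 194 195 190 195 203 205 210 210 207 187 168]
 [210 207 208 194 153  87  72  77 139 200 206 210 206 207 180]
 [209 205 197  80  71  71  71  73  73  74 174 207 205 206 205]
 [208 197 147  72  71  70  72  73  72  73  86 195 204 206 207]
 [207 201 156  71  71  71  71  72  72  71  89 197 203 206 205]
 [206 160 146  85  70  70  70  70  71  74 191 206 202 205 193]
 [152 151 151 192 196 112 115  93 182 196 207 206 202 200 164]
 [131 150 151 182 199 190 184 204 208 205 206 206 187 163 164]
 [115 116 130 157 116 107 108 127 207 204 186 161 162 164 165]]
[168 165 183 204 203 208 203 191  77  72  73  72  73  72  72  73  73  73
  73 158 200 203 205 207 203 165 166 165 165]
90 [264 192] [295 221] (array([ 0.5426, -0.1193]), np.float64(0.01378827052838544))
110 [264 191] [296 221] (array([ 0.5427, -0.1191]), np.float64(0.014157306894674558))
130 [263 191] [296 221] (array([ 0.5426, -0.1192]), np.float64(0.014555788344716))
150 [261 190] [296 221] (array([ 0.5426, -0.119 ]), np.float64(0.014762332870311425))
```

View pics/w2c.png

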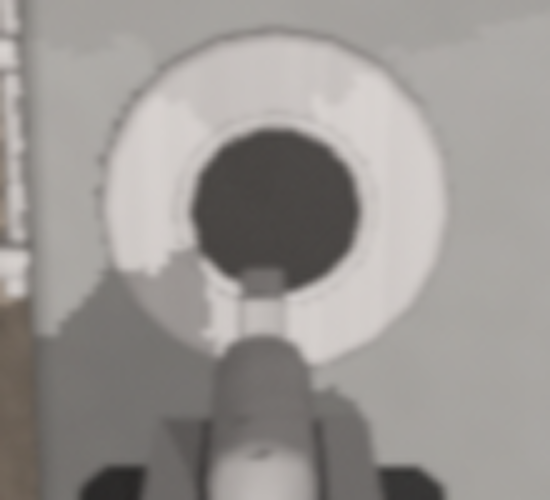

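```bash
python3 -m inch '[{"slide":[0.3,0.2,0],"turn":0,"grip":0.5},{"slide":[0.3,0.2,3],"turn":0,"grip":0.5},{"slide":[0.3,0.2,5.2],"turn":0,"grip":0.5},{"slide":[0.3,0.2,5.2],"turn":0,"grip":0.5},{"slide":[0.3,0.2,5.2],"turn":0,"grip":0.5}]'
python3 - <<'E'
from h import *
st=ctrl.get_state(); p,d=ctrl.read_camera("wrist"); cv2.imwrite("pics/w3.png",p[:,:,::-1])
q,_=ctrl.read_camera("side"); cv2.imwrite("pics/s3.png",q[:,:,::-1])
import pickle; pickle.dump(st,open("pics/w3.pkl","wb")); print(st["eef_pos"],yaw(st),st["contact_force"])
i,M=cfw("side"); print(cv2.projectPoints(np.array([[.5426,-.1191,.09]]),cv2.Rodrigues(M[:3,:3])[0],M[:3,3],i["K"],i["D"])[0].ravel())
a=cv2.resize(p[200:320,230:330,::-1],None,fx=4,fy=4,interpolation=2);b=cv2.resize(q[230:330,270:370,::-1],(400,480),interpolation=2)
cv2.imwrite("pics/ws3.png",np.hstack([a,b]))
E
```

```text
time: 5.55
eef_pos: [0.5433, -0.1197, 0.1454]
tcp_rot: [0.779, 0.628, -0.0, -0.0]
contact_force: [0.4, -0.2, -0.8]
opening: 0.1
finger_force: 78.5
[ 0.5433 -0.1197  0.1454] -0.21379990444897606 [ 0.4039 -0.2329 -0.7823]
[317.1817 276.4746]
```

View pics/ws3.png

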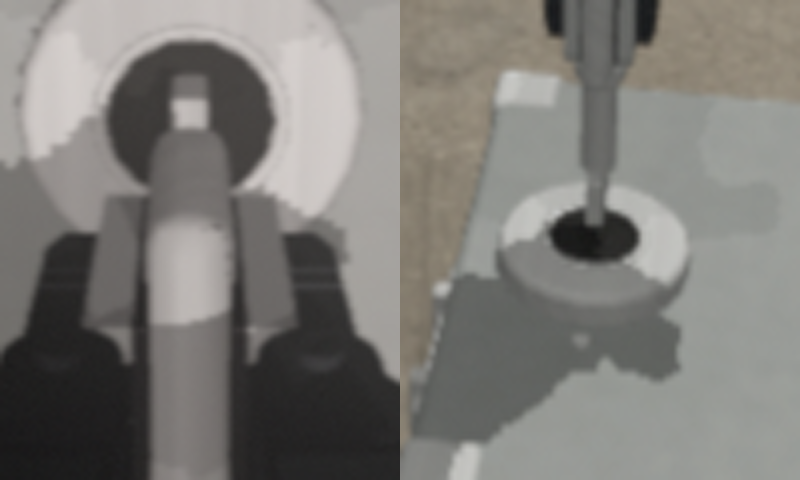

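Wrist: hole and blade both centred on column 277.7, hole centre at row 229.5, blade front edge at row 218.8. Side: hole centre at (318.7,279.5) and blade end at (318.7,277.5).

Run:
```python
from h import *
import pickle
st=pickle.load(open("pics/w3.pkl","rb")); tip=st["eef_pos"][2]-.0465
m=R.from_quat(st["tcp_rot"]).as_matrix()
h=ray([(277.75,229.5)],.09,"wrist",st)[0]; f=ray([(277.75,218.75)],tip,"wrist",st)[0]
print("hole-tool",(h-st["eef_pos"])@m,"front",(f-st["eef_pos"])@m)
hs=ray([(318.7,230+237/4.8)],.09,"side")[0]; ts=ray([(318.7,230+228/4.8)],tip,"side")[0]; print(hs,ts,(hs-ts)@m)
```

```text
hole-tool [ 0.0004 -0.0003  0.0554] front [ 0.0115 -0.0003  0.0465]
[ 0.5437 -0.1266  0.09  ] [ 0.5423 -0.1364  0.0989] [ 0.01   -0.0007  0.0089]
```

```bash
python3 -m inch '[{"slide":[0.05,0,0],"turn":-0.15,"grip":0.5},{"slide":[0.05,0,0.4],"turn":-0.3,"grip":0.5},{"slide":[0.05,0,0.8],"turn":-0.45,"grip":0.5},{"slide":[0.05,0,1.2],"turn":-0.52,"grip":0.5},{"slide":[0.05,0,1.6],"turn":-0.52,"grip":0.5},{"slide":[0.05,0,2.0],"turn":-0.52,"grip":0.5},{"slide":[0.05,0,2.0],"turn":-0.52,"grip":0.5},{"slide":[0.05,0,2.0],"turn":-0.52,"grip":0.5}]'
python3 -m inch '[{"slide":[0,0,0.2],"turn":0,"grip":0.5},{"slide":[0,0,0.3],"turn":0,"grip":0.5},{"slide":[0,0,0.4],"turn":0,"grip":0.5},{"slide":[0,0,0.4],"turn":0,"grip":0.5},{"slide":[0,0,0.4],"turn":0,"grip":0.5}]'
python3 -m inch '[{"slide":[0,0,0.1],"turn":0,"grip":0.5},{"slide":[0,0,0.2],"turn":0,"grip":0.5},{"slide":[0,0,0.2],"turn":0,"grip":0.5},{"slide":[0,0,0.2],"turn":0,"grip":0.5}]'
```

```text
time: 6.45
eef_pos: [0.5435, -0.1193, 0.1256]
tcp_rot: [0.591, 0.806, 0.0, 0.0]
contact_force: [0.5, -0.0, -0.4]
opening: 0.103
finger_force: 78.5
time: 6.95
eef_pos: [0.5435, -0.1194, 0.1219]
tcp_rot: [0.591, 0.807, 0.0, 0.0]
contact_force: [-1.3, 0.3, 3.0]
opening: 0.104
finger_force: 79.0
time: 7.35
eef_pos: [0.5435, -0.1194, 0.1197]
tcp_rot: [0.591, 0.807, 0.0, 0.0]
contact_force: [-1.6, 0.0, 5.0]
opening: 0.106
finger_force: 79.2
```

```bash
python3 -m inch '[{"slide":[0,0,0],"turn":0.04,"grip":0.5},{"slide":[0,0,0],"turn":0.08,"grip":0.5},{"slide":[0,0,0],"turn":0.1,"grip":0.5},{"slide":[0,0,0],"turn":0.1,"grip":0.5}]'
```

```text
time: 7.75
eef_pos: [0.5439, -0.1195, 0.1198]
tcp_rot: [0.631, 0.776, 0.0, 0.001]
contact_force: [0.5, 0.8, 3.8]
opening: 0.1
finger_force: 79.2
```

```bash
python3 -m inch '[{"slide":[0,0,0],"turn":0.04,"grip":0.5},{"slide":[0,0,0],"turn":0.08,"grip":0.5},{"slide":[0,0,0],"turn":0.1,"grip":0.5},{"slide":[0,0,0],"turn":0.1,"grip":0.5}]'
```

```text
time: 8.15
eef_pos: [0.5438, -0.1195, 0.1197]
tcp_rot: [0.668, 0.744, 0.0, 0.001]
contact_force: [1.1, -0.0, 5.1]
opening: 0.102
finger_force: 79.2
```

```bash
python3 -m inch '[{"slide":[0,0,0],"turn":0.04,"grip":0.5},{"slide":[0,0,0],"turn":0.08,"grip":0.5},{"slide":[0,0,0],"turn":0.1,"grip":0.5},{"slide":[0,0,0],"turn":0.1,"grip":0.5}]'
```

```text
time: 8.55
eef_pos: [0.5436, -0.1194, 0.1195]
tcp_rot: [0.705, 0.709, 0.0, 0.0]
contact_force: [0.3, -0.9, 3.1]
opening: 0.102
finger_force: 79.3
```

```bash
python3 -m inch '[{"slide":[0,0,0.05],"turn":0.04,"grip":0.5},{"slide":[0,0,0.05],"turn":0.08,"grip":0.5},{"slide":[0,0,0.05],"turn":0.1,"grip":0.5},{"slide":[0,0,0.05],"turn":0.1,"grip":0.5}]'
```

```text
time: 8.95
eef_pos: [0.5434, -0.1194, 0.1189]
tcp_rot: [0.739, 0.673, 0.0, 0.0]
contact_force: [0.5, 0.3, 3.9]
opening: 0.1
finger_force: 79.3
```

```bash
python3 -m inch '[{"slide":[0,0,0],"turn":0.04,"grip":0.5},{"slide":[0,0,0],"turn":0.08,"grip":0.5},{"slide":[0,0,0],"turn":0.1,"grip":0.5},{"slide":[0,0,0],"turn":0.1,"grip":0.5}]'; python3 -c "
from plant import ctrl
print(ctrl.get_state()['wrist_torque'])"
```

```text
time: 9.35
eef_pos: [0.5433, -0.1193, 0.1188]
tcp_rot: [0.772, 0.636, -0.0, -0.0]
contact_force: [0.8, -0.4, 5.4]
opening: 0.105
finger_force: 79.3
[0.00223764 0.02705735 0.00659108]
```

```bash
python3 -m inch '[{"slide":[0,0,0],"turn":0.04,"grip":0.5},{"slide":[0,0,0],"turn":0.08,"grip":0.5},{"slide":[0,0,0],"turn":0.1,"grip":0.5},{"slide":[0,0,0],"turn":0.1,"grip":0.5}]'
```

```text
time: 9.75
eef_pos: [0.5428, -0.1192, 0.1186]
tcp_rot: [0.803, 0.596, -0.0, -0.001]
contact_force: [-1.4, -0.1, 5.2]
opening: 0.103
finger_force: 79.3
```

```bash
python3 -m inch '[{"slide":[0,0,0],"turn":0.04,"grip":0.5},{"slide":[0,0,0],"turn":0.08,"grip":0.5},{"slide":[0,0,0],"turn":0.1,"grip":0.5},{"slide":[0,0,0],"turn":0.1,"grip":0.5}]'
```

```text
time: 10.15
eef_pos: [0.5429, -0.1191, 0.1178]
tcp_rot: [0.832, 0.555, -0.0, -0.0]
contact_force: [1.5, 0.0, 0.2]
opening: 0.101
finger_force: 78.5
```

The force vanished, so the blade has dropped into the slot. I'll follow it in slowly.

```bash
python3 -m inch '[{"slide":[0,0,0],"turn":0.0,"grip":0.5},{"slide":[0,0,0.1],"turn":0.0,"grip":0.5},{"slide":[0,0,0.2],"turn":0.0,"grip":0.5},{"slide":[0,0,0.2],"turn":0.0,"grip":0.5}]'; python3 -c "
from plant import ctrl
print(ctrl.get_state()['wrist_torque'])"
```

```text
time: 10.55
eef_pos: [0.543, -0.1191, 0.1163]
tcp_rot: [0.832, 0.555, -0.0, -0.0]
contact_force: [0.9, 0.2, -2.3]
opening: 0.104
finger_force: 78.4
[-0.06457854 -0.07509916  0.04361082]
```

```bash
python3 -m inch '[{"slide":[0,0,0.1],"turn":0.0,"grip":0.5},{"slide":[0,0,0.25],"turn":0.0,"grip":0.5},{"slide":[0,0,0.4],"turn":0.0,"grip":0.5},{"slide":[0,0,0.4],"turn":0.0,"grip":0.5}]'; python3 -m inch '[{"slide":[0,0,0.1],"turn":0.0,"grip":0.5},{"slide":[0,0,0.2],"turn":0.0,"grip":0.5},{"slide":[0,0,0.2],"turn":0.0,"grip":0.5}]'
```

```text
time: 10.95
eef_pos: [0.5431, -0.1192, 0.1124]
tcp_rot: [0.832, 0.555, -0.0, -0.0]
contact_force: [-0.6, -0.0, -1.4]
opening: 0.106
finger_force: 78.4
time: 11.25
eef_pos: [0.5432, -0.1193, 0.1106]
tcp_rot: [0.832, 0.555, -0.0, -0.0]
contact_force: [0.4, 0.0, -1.4]
opening: 0.102
finger_force: 78.4
```

```bash
python3 -m inch '[{"slide":[0,0,0.05],"turn":0.0,"grip":0.5},{"slide":[0,0,0.1],"turn":0.0,"grip":0.5},{"slide":[0,0,0.1],"turn":0.0,"grip":0.5}]'; python3 -m inch '[{"slide":[0,0,0.04],"turn":0.0,"grip":0.5},{"slide":[0,0,0.04],"turn":0.0,"grip":0.5}]'
```

```text
time: 11.55
eef_pos: [0.5434, -0.1193, 0.1101]
tcp_rot: [0.832, 0.555, 0.0, 0.0]
contact_force: [0.0, 0.3, 0.7]
opening: 0.103
finger_force: 78.8
time: 11.75
eef_pos: [0.5435, -0.1194, 0.1098]
tcp_rot: [0.832, 0.555, 0.0, 0.0]
contact_force: [-1.0, 0.7, 2.2]
opening: 0.099
finger_force: 79.0
```

Force is building at the expected floor height, so the key is home. Next I turn it clockwise, watching the torque.

```bash
python3 -m inch '[{"slide":[0,0,0.03],"turn":0.05,"grip":0.5},{"slide":[0,0,0.03],"turn":0.1,"grip":0.5},{"slide":[0,0,0.03],"turn":0.15,"grip":0.5},{"slide":[0,0,0.03],"turn":0.2,"grip":0.5},{"slide":[0,0,0.03],"turn":0.2,"grip":0.5}]'; python3 -c "
from h import *
s=ctrl.get_state();print(s['wrist_torque'],yaw(s))"
```

```text
time: 12.25
eef_pos: [0.5438, -0.1195, 0.1097]
tcp_rot: [0.883, 0.469, 0.0, 0.001]
contact_force: [-0.8, -0.1, 1.8]
opening: 0.102
finger_force: 79.0
[0.0027 0.0725 0.0353] -0.5938171418717697
```

```bash
python3 -m inch '[{"slide":[0,0,0],"turn":0.08,"grip":0.5},{"slide":[0,0,0],"turn":0.16,"grip":0.5},{"slide":[0,0,0],"turn":0.24,"grip":0.5},{"slide":[0,0,0],"turn":0.32,"grip":0.5},{"slide":[0,0,0],"turn":0.4,"grip":0.5},{"slide":[0,0,0],"turn":0.4,"grip":0.5}]'
python3 - <<'E'
from h import *
s=ctrl.get_state();print(s['wrist_torque'],yaw(s),s['qpos'][5])
p,_=ctrl.read_camera("side");q,_=ctrl.read_camera("top")
cv2.imwrite("pics/t5.png",np.hstack([cv2.resize(p[230:380,220:420,::-1],(400,300)),cv2.resize(q[180:240,350:430,::-1],(400,300))]))
print(s['wrist_torque'],ctrl.get_state()['wrist_torque'])
E
```

```text
time: 12.85
eef_pos: [0.544, -0.1197, 0.1097]
tcp_rot: [0.959, 0.285, 0.001, 0.001]
contact_force: [1.6, -0.5, 3.5]
opening: 0.1
finger_force: 79.0
[-0.0946 -0.0974  0.0221] -0.9929174471976319 0.5943663484784685
[-0.0946 -0.0974  0.0221] [-0.128  -0.1176  0.0353]
```

View pics/t5.png

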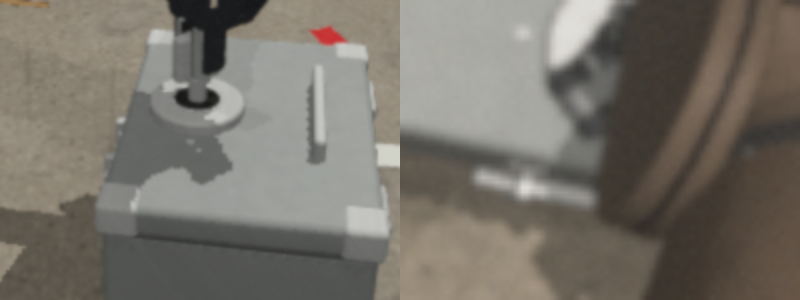

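The top crop shows the bolt's left end moved from about column 361 to 365, while its guide stayed at about 375. The lock is turning, so I'll carry on.

```bash
python3 -m inch '[{"slide":[0,0,0],"turn":0.07,"grip":0.5},{"slide":[0,0,0],"turn":0.14,"grip":0.5},{"slide":[0,0,0],"turn":0.21,"grip":0.5},{"slide":[0,0,0],"turn":0.28,"grip":0.5},{"slide":[0,0,0],"turn":0.28,"grip":0.5}]'
python3 - <<'E'
from h import *
s=ctrl.get_state();print(s['wrist_torque'],yaw(s),s['qpos'][5])
q,_=ctrl.read_camera("top");a=q[200:235,350:400,::-1]; cv2.imwrite("pics/t6.png",cv2.resize(a,None,fx=8,fy=8,interpolation=2))
print(ctrl.get_state()['wrist_torque'])
E
python3 -m inch '[{"slide":[0,0,0],"turn":0.03,"grip":0.5},{"slide":[0,0,0],"turn":0.05,"grip":0.5},{"slide":[0,0,0],"turn":0.05,"grip":0.5}]'; python3 -c "
from h import *
s=ctrl.get_state();print(s['wrist_torque'],yaw(s),s['qpos'][5])"
```

```text
time: 13.45
eef_pos: [0.544, -0.1198, 0.1096]
tcp_rot: [0.989, 0.149, 0.001, 0.001]
contact_force: [1.7, -1.3, 2.1]
opening: 0.099
finger_force: 79.0
[-0.267  -0.2014  0.0057] -1.2724018824704084 0.8738753758840272
[-0.3434 -0.2838 -0.0067]
time: 13.8
eef_pos: [0.5439, -0.1198, 0.1095]
tcp_rot: [0.992, 0.124, 0.001, 0.001]
contact_force: [2.3, -2.1, 1.6]
opening: 0.105
finger_force: 79.0
[-0.438  -0.361   0.0438] -1.3227873848399443 0.9242686222747432
```

```bash
for i in 1; do python3 -m inch '[{"slide":[0.03,0.06,0],"turn":0.02,"grip":0.5},{"slide":[0.03,0.06,0],"turn":0.04,"grip":0.5},{"slide":[0.03,0.06,0],"turn":0.04,"grip":0.5}]'; done
python3 - <<'E'
from h import *
s=ctrl.get_state();print(s['wrist_torque'],yaw(s),s['qpos'][5])
q,_=ctrl.read_camera("top");a=cv2.resize(q[195:235,350:420,::-1],None,fx=8,fy=8,interpolation=2); o=cv2.resize(cv2.imread("pics/top0.png")[195:235,350:420],None,fx=8,fy=8,interpolation=2); cv2.imwrite("pics/t7.png",cv2.resize(np.vstack([o,a]),(504,576)))
for _ in range(3): ctrl.read_camera("top"); print(ctrl.get_state()['wrist_torque'])
E
```

```text
time: 14.1
eef_pos: [0.544, -0.1199, 0.1092]
tcp_rot: [0.995, 0.103, 0.0, 0.0]
contact_force: [1.4, -1.3, 3.0]
opening: 0.104
finger_force: 79.0
[-0.2948 -0.3584  0.0269] -1.3643813676435763 0.9652206379616702
[-0.2737 -0.3548  0.0091]
[-0.301  -0.4391 -0.0196]
[-0.2993 -0.4579  0.0743]
```

View pics/t7.png

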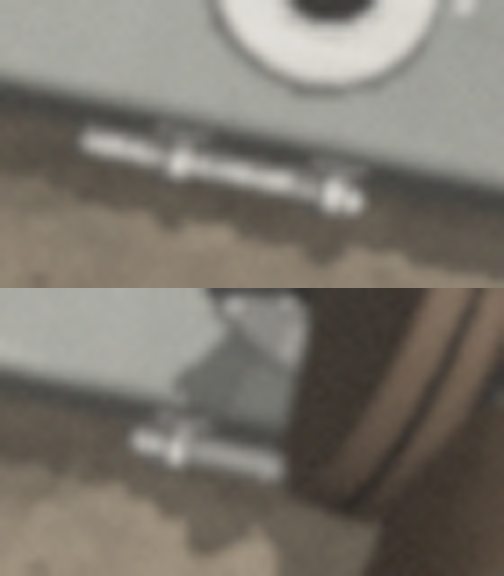

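The top pair shows the bolt's left end moved from 82 to 132 crop px, about 7 full pixels or 13.5 mm out of 18. The key lags the hand by the slot's play, so I'll keep turning gently.

```bash
cat > b.py <<'E'
from h import *
t=[];e=[]
o=cv2.imread("pics/top0.png")
for _ in range(4):
    q,_d=ctrl.read_camera("top"); s=ctrl.get_state(); t.append(s['wrist_torque'])
    g=q.mean(2)
    # bolt profile: max over a sloped band; left end = crossing from dark to bright left of the guide at 375
    f=lambda g:np.array([g[int(round(214.5+(u-361.5)*.21))-2:int(round(214.5+(u-361.5)*.21))+3,u].max() for u in range(355,373)])
    e.append(f(g))
print("torque",np.mean(t,0),"yaw",yaw(s),"F",s['contact_force'],"z",s['eef_pos']); print(f(o.mean(2)).astype(int)); print(np.mean(e,0).astype(int))
E
python3 -m inch '[{"slide":[0,0,-0.02],"turn":0.04,"grip":0.5},{"slide":[0,0,-0.02],"turn":0.08,"grip":0.5},{"slide":[0,0,-0.02],"turn":0.08,"grip":0.5}]'; python3 b.py
```

```text
time: 14.6
eef_pos: [0.544, -0.1199, 0.1094]
tcp_rot: [0.998, 0.063, 0.0, 0.0]
contact_force: [2.0, -1.6, 3.3]
opening: 0.1
finger_force: 79.0
torque [-0.361  -0.4978  0.0035] yaw -1.443519098281633 F [ 2.64   -2.1803  1.4104] z [ 0.5439 -0.1199  0.1094]
[ 82  83  83  84  82  92 126 159 173 178 183 182 174 174 175 169 160 145]
[ 89  88  86  87  88  89  89  89  87  86  87  87  89  98 131 163 173 160]
```

```bash
python3 -m inch '[{"slide":[0.02,0.03,0],"turn":0.03,"grip":0.5},{"slide":[0.02,0.03,0],"turn":0.06,"grip":0.5},{"slide":[0.02,0.03,0],"turn":0.06,"grip":0.5}]'; python3 b.py
```

```text
time: 15.1
eef_pos: [0.544, -0.12, 0.1093]
tcp_rot: [0.999, 0.033, -0.0, -0.0]
contact_force: [2.4, -1.9, 2.4]
opening: 0.104
finger_force: 79.0
torque [-0.247  -0.4721  0.0037] yaw -1.5040496989468046 F [ 2.7043 -0.7613  1.8987] z [ 0.544  -0.12    0.1093]
[ 82  83  83  84  82  92 126 159 173 178 183 182 174 174 175 169 160 145]
[ 89  88  87  87  88  90  89  88  87  86  87  87  89  91 119 161 173 160]
```

```bash
python3 -m inch '[{"slide":[0,0,0],"turn":0.03,"grip":0.5},{"slide":[0,0,0],"turn":0.05,"grip":0.5},{"slide":[0,0,0],"turn":0.05,"grip":0.5}]'; python3 b.py
```

```text
time: 15.6
eef_pos: [0.544, -0.1201, 0.1093]
tcp_rot: [1.0, 0.008, -0.0, -0.0]
contact_force: [3.4, -0.9, 3.4]
opening: 0.105
finger_force: 79.0
torque [-0.2486 -0.4455  0.051 ] yaw -1.5538380461508645 F [ 2.5493 -0.7137  3.1459] z [ 0.544  -0.1201  0.1093]
[ 82  83  83  84  82  92 126 159 173 178 183 182 174 174 175 169 160 145]
[ 88  87  88  88  87  89  88  88  87  85  87  87  89  91 115 154 172 160]
```

```bash
python3 -m inch '[{"slide":[0,0,0],"turn":0.015,"grip":0.5},{"slide":[0,0,0],"turn":0.03,"grip":0.5},{"slide":[0,0,0],"turn":0.03,"grip":0.5}]'; python3 b.py
```

```text
time: 16.1
eef_pos: [0.544, -0.1201, 0.1093]
tcp_rot: [1.0, -0.007, -0.0, 0.0]
contact_force: [1.6, -1.3, 2.4]
opening: 0.109
finger_force: 79.1
torque [-0.2601 -0.4437  0.1884] yaw -1.5837967384915064 F [ 1.6678 -1.2552  2.0412] z [ 0.544  -0.1201  0.1093]
[ 82  83  83  84  82  92 126 159 173 178 183 182 174 174 175 169 160 145]
[ 88  88  87  86  89  89  88  88  87  86  86  87  89  90 107 145 170 159]
```

```bash
python3 -m inch '[{"slide":[0,0,0],"turn":0.01,"grip":0.5},{"slide":[0,0,0],"turn":0.01,"grip":0.5}]'; python3 b.py
```

```text
time: 16.5
eef_pos: [0.544, -0.1201, 0.1093]
tcp_rot: [1.0, -0.012, -0.0, 0.0]
contact_force: [1.5, -1.6, 3.5]
opening: 0.108
finger_force: 79.1
torque [-0.2614 -0.442   0.275 ] yaw -1.5938198904491192 F [ 1.9231 -1.65    3.1835] z [ 0.544  -0.1201  0.1093]
[ 82  83  83  84  82  92 126 159 173 178 183 182 174 174 175 169 160 145]
[ 89  88  88  88  88  90  88  89  87  85  86  86  90  90 107 146 170 160]
```

The torque jumped to 0.275 N m with no bolt movement, so this is the stop. I'll ease off, open and withdraw.

```bash
python3 -m inch '[{"slide":[0,0,0],"turn":-0.02,"grip":0.5},{"slide":[0,0,0],"turn":-0.02,"grip":0.5},{"slide":[0,0,0],"turn":-0.02,"grip":1.2},{"slide":[0,0,0],"turn":-0.02,"grip":2},{"slide":[0,0,0],"turn":-0.02,"grip":4},{"slide":[0,0,0],"turn":-0.02,"grip":4},{"slide":[0,0,0],"turn":-0.02,"grip":4},{"slide":[0,0,0],"turn":-0.02,"grip":4},{"slide":[0,0,0],"turn":-0.02,"grip":4}]' 20
python3 -m inch '[{"slide":[0,0,-1],"turn":0,"grip":4},{"slide":[0,0,-3],"turn":0,"grip":4},{"slide":[0,0,-6],"turn":0,"grip":4},{"slide":[0,0,-10],"turn":0,"grip":4},{"slide":[0,0,-14],"turn":0,"grip":4},{"slide":[-14,0,-14],"turn":0,"grip":4},{"slide":[-14,0,-14],"turn":0,"grip":4},{"slide":[-14,0,-14],"turn":0,"grip":4},{"slide":[-14,0,-14],"turn":0,"grip":4},{"slide":[-14,0,-14],"turn":0,"grip":4},{"slide":[-14,0,-14],"turn":0,"grip":4}]'
python3 b.py
python3 - <<'E'
from h import *
q,_=ctrl.read_camera("side");p,_=ctrl.read_camera("top")
cv2.imwrite("pics/f.png",np.hstack([cv2.resize(q[210:360,230:430,::-1],None,fx=2,fy=2),cv2.resize(p[150:240,340:460,::-1],(400,300),interpolation=2)]))
E
```

```text
time: 17.6
eef_pos: [0.544, -0.1201, 0.1093]
tcp_rot: [1.0, -0.002, -0.0, -0.0]
contact_force: [0.6, -0.3, -0.2]
opening: 0.469
finger_force: 0.0
time: 18.7
eef_pos: [0.4049, -0.12, 0.2504]
tcp_rot: [1.0, -0.002, 0.001, 0.0]
contact_force: [-0.2, 0.1, 1.0]
opening: 0.467
finger_force: 0.0
torque [-0.0111  0.0046 -0.0114] yaw -1.5734373019504573 F [-0.0678 -0.6738 -0.8595] z [ 0.4047 -0.1197  0.2494]
[ 82  83  83  84  82  92 126 159 173 178 183 182 174 174 175 169 160 145]
[ 92  91  90  91  91  91  90  88  86  83  85  85  88  88 107 142 163 153]
```

View pics/f.png

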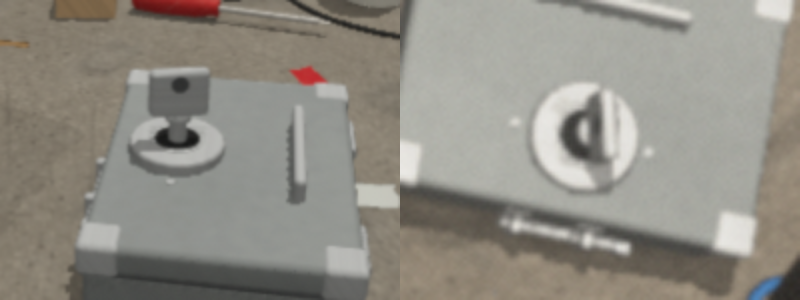

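The key stands upright in the lock. The bolt's right end moved from about column 400 to 409, roughly 18 mm, and held after release. I'll check the key's height, then hand in.

Run:
```python
from h import *
p,d=ctrl.read_camera("top"); i,M=cfw("top");C=np.linalg.inv(M)
v,u=np.mgrid[172:200,385:412]; n=cv2.undistortPoints(np.c_[u.ravel(),v.ravel()].astype(float).reshape(-1,1,2),i["K"],i["D"])[:,0]
w=(np.c_[n,np.ones(len(n))]*d[v.ravel(),u.ravel()][:,None])@C[:3,:3].T+C[:3,3]
k=w[(w[:,2]>.13)]; print("bow top",np.median(k[:,2]),"disc",np.median(w[(w[:,2]>.084)&(w[:,2]<.096),2]))
if abs(np.median(k[:,2])-.141)<.003: print(ctrl.sign_off())
```

```text
bow top 0.1397798627253678 disc 0.089332573840328
the job is handed in; nothing more can be done
None
```

The job is handed in: the key stands fully home in the lock, turned clockwise to its stop, and the bolt moved about 17–18 mm of its 18 mm by camera; peak torque read 0.275 N m and press about 5 N.

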